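# Warm the serving dishes

## Robot

A 7-joint arm with a two-finger parallel gripper is mounted at the origin on the work surface. World frame = base frame: x ahead of the robot, y to its left, z up, the work surface at z = 0. Lengths are in m, angles in rad, forces in N, time in s.
With the tool pointing down it reaches from about 0.4 to 0.85 m from the base axis. Payload 10.4 kg.
Tool frame: the origin (TCP) lies on the centre line of the jaws, within the pads' length; the fingertips stand 19 mm ahead of it and the grasp point (between the pads) is the TCP; z points along the fingers, y is the line along which they close (so a half turn about z gives the same grasp; the last joint's range is limited). The gripper opens to 85 mm and grips with 20 to 120 N. Pads are 22 mm wide; open, the fingers measure 114 mm over their backs; the gripper's body (76 mm by 85 mm) begins 54 mm behind the grasp point. The pads swing forward as they close: fully open they stand 13 mm farther back than shut.
Start: joints at [1.217, 0.332, -0.065, 1.46, 0.022, 1.35, -0.088], TCP at [0.203, -0.591, 0.25] pointing down, gripper open.
Joint ranges: [-2.6, 2.6], [-0.5, 2.12], [-1.47, 1.34], [0.16, 2.42], [-1.27, 4.41], [0.06, 2.06], [-2.6, 2.6]. Speed limits (rad/s): [2.22, 2.22, 2.79, 2.79, 3.14, 3.14, 3.14].

## Interface

Orientations are given as a rotation vector (axis times angle).
In Python, from bench import manip, readout, viewer, workorder, spotter gives the robot as it stands. Calls block until the motion is done:
- manip.move_to(position, orientation): joint-space move of the TCP to a pose.
- manip.move_linear(position, orientation=None, velocity=0.15, max_force=None): straight line of the TCP; orientation=None keeps the orientation; velocity is the mean speed in m/s. With max_force (N) it stops when the force on the tool has changed by that much, and returns True; else False.
- manip.move_j(angles): joint-space move.
- manip.release() and manip.grasp(): open the fingers fully, or close them until they stop; the grip force is fixed at half the most.
- manip.sleep(seconds).
- manip.ik(position, orientation): joint angles nearest the present ones, or None.
- readout.get_obs(): the state.
- viewer.read_camera(name): name is "scene" or "top"; returns the picture (384x512x3 uint8, red, green, blue); there is no depth.
- viewer.camera_params(name): a dict with "mtx" (3x3 intrinsics, pixels), "view" (4x4, takes a point from world to camera coordinates). Camera axes: x right, y down, z forward; pixel columns grow to the right and rows downward; lengths in m; the calibration is good to about 2 mm. A picture is of the moment at which its call begins. camera_params takes no time and is no camera call.
A pose or a line that the arm cannot do raises manip.Unreachable and nothing moves.
- workorder.sign_off(): hands the job in; it is judged then, once.
Trained networks look in the newest picture that a camera, given by its name, has taken for a name from the list of things; names that differ only in an ending like _2 or _b are one class to them, and where a whole thing is asked for, a point or a joint stands for the part that bears it (a point fixed in the world has none). Each returns a list of dicts, best first, with "confidence" (0 to 1); they miss things now and then, are a little off and sometimes report something else, mostly with a low value. They report only what shows in the picture. A call takes as long as a camera call. They do not tell look-alikes from the thing itself.
- spotter.cut_out(thing, camera): "pixels" (384x512 bool, what is visible of it) and "bbox" ([centre column, centre row, width, height] in pixels, round what is visible of it).
The state is a dict: "time": time; "qpos": joint angles; "joint_velocities": joint speeds; "tau": joint torques, N m; "eef_pos": TCP position; "orientation": TCP orientation; "ft_force": force on the tool from outside, world axes, zero at the start; "wrist_torque": the same for the moment, N m; "opening": finger opening in m; "gripper_force": force on a finger pad.
Only numpy, scipy, OpenCV 4.12 (cv2) and the standard library are available. Lean on these libraries where they do the work, as an engineer would, in place of code of your own. Each camera call takes 0.05 s, during which the arm holds its last target. There are 200 camera calls.

## Task

Get the serving dishes warming for dinner: take the wooden spatula out of the metal tray and lay it flat in the dark wooden utensil caddy, and set every small rectangular terracotta serving dish that is on the counter upright on the tray's floor. Slide the loaded tray by its handle fully home into the dish warmer, against its back stop, and only then switch the warmer on by pressing the long bar on its roof all the way down at its centre, so that both ends go down evenly, and let the bar come back up. Leave the other kitchen things where they are.

Things in the scene. Friction and masses are not known exactly. Their poses are not given: they have to be found in the camera images.
- tray: aluminium tray on the counter: 220 (x) by 172 mm (y), walls 16 high, walls and floor 4 mm thick; an outward rim along both long sides makes it 192 mm wide (rim z 12 to 16 mm). Holds four dishes two by two, long sides along x, centred at x +-52, y +-43 mm. Origin: centre of underside; +x enters the warmer first, the handle is at -x. 0.25 kg; slides easily (friction 0.3).
- tray_grip (a point): grip point of the tray's wooden handle, 165 mm from the tray's origin towards -x and 22 mm up. The handle is a straight bar along the tray's x, 18 mm wide (y), from z 10 to 34 mm above the counter, reaching 94 mm out from the tray's end wall. Axes as the tray's.
- spatula: wooden spatula, 185 mm long, lying flat in the tray at the start. Origin: on its underside, near its centre of mass; +x to the blade. Handle 16 mm wide and 16 mm high from x = -105 to +20 mm; blade 50 mm wide, 8 mm thick from x = +20 to +80 mm.
- caddy: utensil caddy: dark wooden open box fixed on the counter, 240 mm (x) by 82 mm (y) by 30 mm high, walls and floor 6 mm thick. Origin: centre of its underside, x along its length.
- warmer: dish warmer, fixed: steel housing without floor, standing over the bare counter, open at its front (-x). 240 deep (x), 224 wide (y), 164 mm high. Origin: centre of underside. Mouth at x -120, back stop's face at x +100 mm. 200 mm clear between the cheeks (4 mm to spare beside each tray rim); a lip on each cheek, 21 to 27 mm up, reaches in to y +-89 mm: the tray's rims slide below it.
- warmer_home (a point): on the counter: where the tray's origin is when the tray is fully home against the back stop. Axes as the warmer's; the tray slides in along +x. When home, the tray's front wall is flush with the mouth and its handle sticks out. Flared lead-ins, 16 mm high, stand 30 mm out before the mouth; inside it is free up to 150 mm.
- bar_top (a point): centre of the top face of the warmer's long aluminium start bar (176 mm along the warmer's y, 24 mm wide, 12 mm thick), on the roof 80 mm in front of the warmer's origin, top 188 mm above the counter when up.
- bar (a joint): how far the centre of the start bar is pressed down, in m: 0 up, 0.008 at the bottom stop; springs back by itself; about 2 N to begin, 8 N at the bottom.
- bar_tilt (a joint): rocking of the start bar about its middle, rad, 0 level, +-0.1 at most, sprung back to level (6 N m per rad): pressed 20 mm off its centre with 8 N it rocks by about 0.03.
- dish0: small rectangular terracotta serving dish, open on top: 92 mm (x) by 54 mm (y) by 36 mm high, walls and floor 4.5 mm. Origin: centre of its underside. About 0.11 kg. There are two to four such dishes; absent ones read None.
- dish1: small rectangular terracotta serving dish, open on top: 92 mm (x) by 54 mm (y) by 36 mm high, walls and floor 4.5 mm. Origin: centre of its underside. About 0.11 kg. There are two to four such dishes; absent ones read None.
- dish2: small rectangular terracotta serving dish, open on top: 92 mm (x) by 54 mm (y) by 36 mm high, walls and floor 4.5 mm. Origin: centre of its underside. About 0.11 kg. There are two to four such dishes; absent ones read None.
- dish3: small rectangular terracotta serving dish, open on top: 92 mm (x) by 54 mm (y) by 36 mm high, walls and floor 4.5 mm. Origin: centre of its underside. About 0.11 kg. There are two to four such dishes; absent ones read None.
- cup_a: small round terracotta bowl, 60 mm wide, 30 mm high (not a serving dish; leave it). Origin: centre of its underside.
- cup_b: small round terracotta bowl, 64 mm wide, 30 mm high (not a serving dish; leave it). Origin: centre of its underside.
- bowl: blue bowl, 120 mm wide, 45 mm high (leave it). Origin: centre of its underside.
- mug: white mug, 80 mm wide plus handle, 90 mm high (leave it). Origin: centre of its underside.
Mind the look-alikes: they are no part of the job. Leave any yellow look-alike of the dish2 alone.

How it is judged:
By the outcome, as a careful person would: the job done as asked, in the order asked, and still so for the second after the job is handed in, with the robot touching nothing.
Of dish0, dish1, dish2, dish3 only 2 to 4 are there at a start; the rules pass over those that are not, and their reading is None.
At some moment in a run one of dish0, dish1, dish2, dish3 may be knocked a few centimetres aside while the robot is not near it.
Once in a run the grip may slacken for a moment while it holds something.
It also fails if it takes over 210 s, if anything falls off the work surface, if the arm or the gripper's body presses on something with over 40 N, if the wrist force passes 120 N, or if a joint passes its speed limit or range.

## Working session

There is one attempt and no reset: what is moved stays moved. The work goes in short steps, each a Python script; the robot and the scene stay as the last script left them, time stands still between calls to the robot, and variables do not carry over. Pictures are saved under pics/ and viewed, at most 14 in all, crops included, and the job is handed in when it is done.

```bash
ls; mkdir -p pics; python3 - <<'E'
from bench import manip, readout, viewer, workorder, spotter
import cv2, numpy as np
for c in ("top","scene"):
    im=viewer.read_camera(c); cv2.imwrite(f"pics/{c}0.png",cv2.resize(im[:,:,::-1],None,fx=1.5,fy=1.5,interpolation=cv2.INTER_CUBIC))
    p=viewer.camera_params(c); V=np.array(p["view"]); print(c,np.array(p["mtx"]).round(1).tolist(),V.round(3).tolist(),(-V[:3,:3].T@V[:3,3]).round(3))
    for n in ("tray","spatula","caddy","warmer","bar_top","dish0","cup_a","tray_grip"):
        print(n,[(round(d["confidence"],2),np.round(d["bbox"]).tolist()) for d in spotter.cut_out(n,c)])
o=readout.get_obs(); print(o)
E
```

```text
pics
top [[365.8, 0.0, 255.7], [0.0, 365.8, 196.4], [0.0, 0.0, 1.0]] [[0.004, -1.0, -0.003, -0.108], [-0.981, -0.004, -0.192, 0.506], [0.192, 0.004, -0.981, 1.168], [0.0, 0.0, 0.0, 1.0]] [ 0.273 -0.111  1.243]
tray [(0.76, [240.0, 162.0, 92.0, 55.0])]
spatula [(0.75, [208.0, 219.0, 73.0, 30.0]), (0.68, [228.0, 167.0, 50.0, 16.0])]
caddy [(0.8, [207.0, 220.0, 75.0, 28.0])]
warmer [(0.68, [114.0, 149.0, 101.0, 81.0]), (0.43, [127.0, 138.0, 15.0, 53.0])]
bar_top [(0.92, [127.0, 140.0, 17.0, 52.0])]
dish0 [(0.96, [324.0, 224.0, 28.0, 33.0]), (0.8, [400.0, 230.0, 30.0, 30.0]), (0.76, [360.0, 199.0, 23.0, 32.0]), (0.69, [365.0, 151.0, 28.0, 31.0]), (0.58, [321.0, 184.0, 24.0, 29.0])]
cup_a [(0.83, [298.0, 252.0, 19.0, 16.0]), (0.73, [329.0, 147.0, 23.0, 18.0])]
tray_grip [(0.61, [239.0, 165.0, 94.0, 60.0])]
scene [[484.9, 0.0, 248.2], [0.0, 484.9, 196.5], [0.0, 0.0, 1.0]] [[-0.472, 0.881, 0.019, 0.343], [0.568, 0.321, -0.758, -0.14], [-0.675, -0.347, -0.652, 1.937], [0.0, 0.0, 0.0, 1.0]] [1.548 0.415 1.149]
tray [(0.68, [253.0, 265.0, 103.0, 68.0]), (0.5, [163.0, 193.0, 31.0, 25.0])]
spatu
[... 591 characters left out ...]
740921,  0.33217277, -0.06470175,  1.4601225 ,  0.02161126,
        1.3499145 , -0.08846774]), 'joint_velocities': array([-2.31545270e-04,  3.85530736e-04,  1.67461374e-04,  3.44252673e-04,
       -4.53038629e-04,  1.64037442e-03, -8.69814328e-05]), 'tau': array([-2.94895108e-04, -6.25220704e+01,  4.93077398e-02, -3.91828322e+01,
        1.63886830e-02,  1.85208562e-03, -2.77069768e-05]), 'eef_pos': array([ 0.20300753, -0.59111732,  0.25034379]), 'orientation': array([3.09863638e+00, 5.17283156e-01, 2.99179011e-05]), 'ft_force': array([-0.5340272 , -0.49977049, -0.18617768]), 'wrist_torque': array([ 0.03622204, -0.03247327, -0.03648779]), 'gripper_force': 0.0, 'opening': 0.08526646575214034}
```

View pics/top0.png

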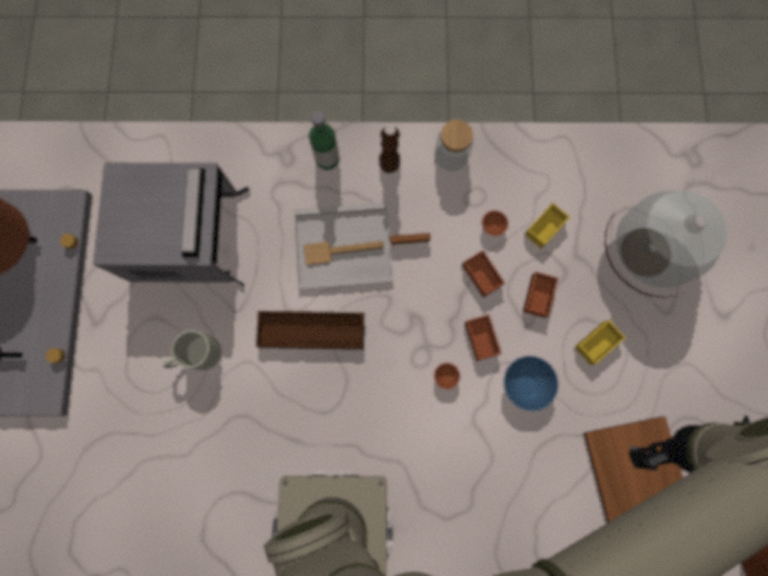

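View pics/scene0.png

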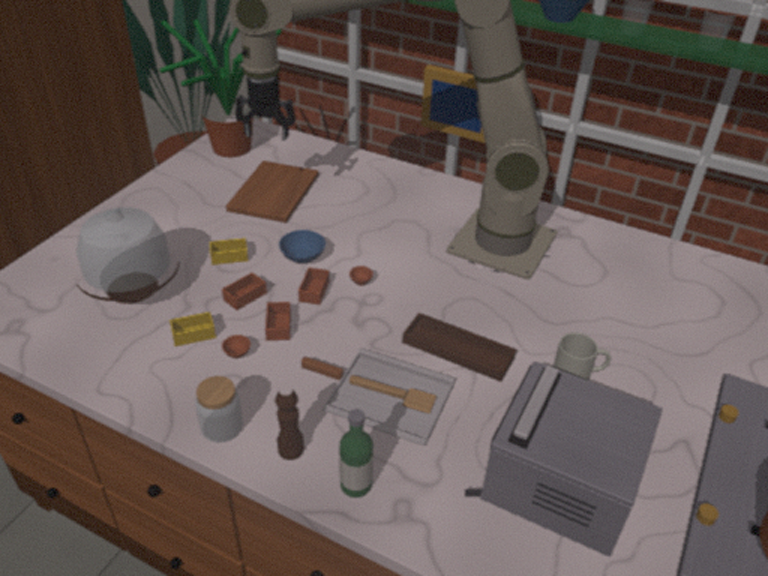

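The pictures show three terracotta dishes, at about (482,274), (540,295) and (482,338) in the 1.5× top view. There are two yellow look-alikes at (547,226) and (600,342). The tray handle points to -y and the warmer mouth faces -y. I'll fit silhouettes in both cameras.

```bash
cat > h.py <<'E'
from bench import manip, readout, viewer, workorder, spotter
import cv2, numpy as np
from scipy.optimize import minimize
from scipy.spatial.transform import Rotation as R
def box(x0,x1,y0,y1,z0,z1): return np.array([[x,y,z] for x in (x0,x1) for y in (y0,y1) for z in (z0,z1)])/1e3
M=dict(dish0=[box(-46,46,-27,27,0,36)],
 tray=[box(-110,110,-86,86,0,12),box(-110,110,-96,96,12,16),box(-204,-110,-9,9,10,34)],
 spatula=[box(-105,20,-8,8,0,16),box(20,80,-25,25,0,8)],
 caddy=[box(-120,120,-41,41,0,30)], warmer=[box(-120,120,-112,112,0,164)],
 bar_top=[box(-12,12,-88,88,-12,0)], cup_a=[box(-30,30,-30,30,0,30)])
CP={c:viewer.camera_params(c) for c in ("top","scene")}
def proj(P,c):
    V=np.array(CP[c]["view"]);q=P@V[:3,:3].T+V[:3,3];q=q@np.array(CP[c]["mtx"]).T
    return q[:,:2]/q[:,2:]
def ray(uv,c,z):
    V=np.array(CP[c]["view"]);C=-V[:3,:3].T@V[:3,3]
    d=V[:3,:3].T@np.linalg.solve(np.array(CP[c]["mtx"]),[*uv,1.]); return (C+d*(z-C[2])/d[2])[:2]
S=6
def pose(P,x,y,a,z): c,s=np.cos(a),np.sin(a); return P@np.array([[c,s,0],[-s,c,0],[0,0,1]])+[x,y,z]
def sil(parts,p,z,c,shape=(384,512)):
    im=np.zeros((shape[0]*S//2,shape[1]*S//2),np.uint8)
    for P in parts:
        h=cv2.convexHull(proj(pose(P,*p,z),c).astype(np.float32))
        cv2.fillConvexPoly(im,np.round(((h+.5)*S/2-.5)*16).astype(np.int32),1,shift=4)
    return im
def fit(name,masks,p0,z=0,da=.1):
    "masks: {camera: bool mask}; returns (x,y,yaw), mean IoU"
    B={c:cv2.resize(m.astype(np.uint8),None,fx=S//2,fy=S//2,interpolation=cv2.INTER_NEAREST) for c,m in masks.items()}
    def f(p):
        l=0
        for c,b in B.items():
            s=sil(M[name],p,z,c); l+=1-(s&b).sum()/max(1,(s|b).sum())
        return l/len(B)
    best=None
    for a in ([p0[2]] if len(p0)==3 else np.arange(0,np.pi,np.pi/6)):
        r=minimize(f,[p0[0],p0[1],a],method="Nelder-Mead",options=dict(initial_simplex=[[p0[0]+i,p0[1]+j,a+k] for i,j,k in ((0,0,0),(.02,0,0),(0,.02,0),(.005,.005,da))],xatol=2e-4,fatol=1e-4))
        if best is None or r.fun<best.fun: best=r
    return best.x,1-best.fun
def look(name,cams=("top","scene"),new=True):
    out={}
    for c in cams:
        im=viewer.read_camera(c)
        out[c]=[(d["pixels"],d["bbox"],d["confidence"],np.median(im[d["pixels"]],axis=0)) for d in spotter.cut_out(name,c)]
    return out
def dishes(cams=("top","scene")):
    L=look("dish0",cams);res=[]
    ter=lambda k:k[0]>1.6*k[1]
    for t in L["top"]:
        if not ter(t[3]): continue
        p=ray(t[1][:2],"top",.018);ms={"top":t[0]}
        for s in L.get("scene",[]):
            if ter(s[3]) and np.hypot(*(ray(s[1][:2],"scene",.018)-p))<.03: ms["scene"]=s[0]
        x,i=fit("dish0",ms,p); res.append((x,i,len(ms),t[2]))
    return res
E
python3 - <<'E'
from h import *
for d in dishes(): print("dish",d[0].round(4),round(d[1],3),d[2:])
for n,z,zc in (("tray",0,.01),("spatula",.004,.01),("caddy",0,.015),("warmer",0,.1),("bar_top",.188,.188)):
    L=look(n)
    px={"spatula":(228,167)}.get(n)
    ms={}
    for c in L:
        l=L[c]
        if c=="top" and px: l=sorted(l,key=lambda t:np.hypot(*(np.array(t[1][:2])-px)))
        if l: ms[c]=l[0][0]
        cv2.imwrite(f"pics/m_{n}_{c}.png",l[0][0]*255)
    p0=ray([np.mean(v) for v in np.nonzero(ms["top"])[::-1]],"top",zc)
    a0={"caddy":np.pi/2}.get(n,np.pi/2)
    if n=="spatula": p0=p0
    for cs in (("top","scene"),("top",),("scene",)):
        x,i=fit(n,{c:ms[c] for c in cs},[*p0,a0],z); print(n,cs,x.round(4),round(i,3))
print("cup",[(ray(t[1][:2],"top",.02).round(3)) for t in look("cup_a",("top",))["top"]])
E
```

```text
dish [ 0.416  -0.3262  0.2874] 0.948 (1, 0.87)
dish [ 0.5145 -0.4589 -0.2993] 0.95 (1, 0.85)
dish [ 0.5626 -0.3314  0.5557] 0.948 (1, 0.71)
tray ('top', 'scene') [ 0.6307 -0.0093  1.6556] 0.813
tray ('top',) [ 0.6313 -0.0087  1.6561] 0.856
tray ('scene',) [ 0.6304 -0.0107  1.656 ] 0.772
spatula ('top', 'scene') [6.2020e-01 7.0000e-04 1.7056e+00] 0.839
spatula ('top',) [6.2040e-01 8.0000e-04 1.6985e+00] 0.823
spatula ('scene',) [6.1940e-01 1.4000e-03 1.7047e+00] 0.857
caddy ('top', 'scene') [0.4316 0.0588 1.5609] 0.956
caddy ('top',) [0.4317 0.0589 1.5579] 0.963
caddy ('scene',) [0.4311 0.0582 1.5582] 0.953
warmer ('top', 'scene') [0.6559 0.366  1.5656] 0.942
warmer ('top',) [0.6566 0.3687 1.5595] 0.914
warmer ('scene',) [0.6558 0.3651 1.5725] 0.978
bar_top ('top', 'scene') [0.6552 0.2866 1.578 ] 0.857
bar_top ('top',) [0.6561 0.2874 1.5831] 0.876
bar_top ('scene',) [0.6544 0.2856 1.5736] 0.858
cup [array([ 0.685, -0.365]), array([ 0.327, -0.245])][ WARN:0@18.318] global loadsave.cpp:1063 imwrite_ Unsupported depth image for selected encoder is fallbacked to CV_8U.
```

```bash
sed -i 's/k\[0\]>1.6\*k\[1\]/k[0]>1.35*k[1]/' h.py; cat >> h.py <<'E'
def down(a): # tool z down, tool x at world angle a
    c,s=np.cos(a),np.sin(a); return R.from_matrix(np.array([[c,s,0],[s,-c,0],[0,0,-1]])).as_rotvec()
def choose(pick,place):
    "pick=(x,y,z,a), place likewise: half turns (pick,place) with the least use of the last joint"
    best=None
    for k in (0,np.pi):
        for m in (k,k+np.pi) if place[4:] else (k,):
            q=manip.ik(pick[:3],down(pick[3]+k)); r=manip.ik(place[:3],down(place[3]+m))
            if q is None or r is None: continue
            w=max(abs(q[6]),abs(r[6]))
            if best is None or w<best[0]: best=(w,pick[3]+k,place[3]+m)
    return best
def o(): 
    s=readout.get_obs(); return "t %.1f pos %s open %.4f F %s gf %.1f"%(s["time"],s["eef_pos"].round(4),s["opening"],s["ft_force"].round(1),s["gripper_force"])
def carry(pick,place,up=.2):
    w,a,b=choose(pick,place); print("choice",round(w,2))
    A,B=np.array(pick[:3]),np.array(place[:3]); H=lambda p:np.array([p[0],p[1],up])
    manip.release(); manip.move_to(H(A),down(a)); manip.move_linear(A,down(a),.15)
    print(o()); manip.grasp(); manip.sleep(.2); print(o())
    manip.move_linear(H(A),down(a),.15); print(o())
    if readout.get_obs()["opening"]<.008: print("LOST"); return False
    manip.move_to(H(B),down(b)); print(o())
    manip.move_linear(B+[0,0,.03],down(b),.2); print(o())
    manip.move_linear(B,down(b),.06,max_force=12); manip.sleep(.2); print(o())
    manip.release(); manip.move_linear(H(B),down(b),.15); return True
TRAY=np.array([.6307,-.0093,1.656])
def intray(x,y,T=TRAY): c,s=np.cos(T[2]),np.sin(T[2]); return T[0]+c*x-s*y,T[1]+s*x+c*y
def snap(c,n,r=None,k=1.5):
    im=viewer.read_camera(c)[:,:,::-1]
    if r: im=im[r[1]:r[3],r[0]:r[2]]
    cv2.imwrite(f"pics/{n}.png",cv2.resize(im,None,fx=k,fy=k,interpolation=cv2.INTER_CUBIC))
E
python3 - <<'E'
from h import *
sx,sy,sa=.6202,.0007,1.702; cx,cy,ca=.4314,.0588,1.560
off=-.008
g=lambda x,y,a,d:(x+d*np.cos(a),y+d*np.sin(a))
carry((*g(sx,sy,sa,off),.028,sa),(*g(cx,cy,ca,.0125+off),.047,ca))
manip.move_to([.45,-.12,.3],down(np.pi/2)) 
E
python3 - <<'E'
from h import *
manip.move_to([.25,-.45,.35],readout.get_obs()["orientation"])
snap("top","t1"); 
for d in dishes(): print("dish",d[0].round(4),round(d[1],3),d[2:])
L=look("spatula"); ms={c:L[c][0][0] for c in L if L[c]}; print(fit("spatula",ms,[.4314,.0713,1.56],.006))
print(o())
E
```

```text
choice 0.53
t 6.3 pos [ 0.6219 -0.0071  0.029 ] open 0.0855 F [-0.3  0.8  0.4] gf 0.0
t 7.1 pos [ 0.6215 -0.0072  0.0283] open 0.0144 F [-1.1 -0.2  5.6] gf 60.3
t 8.4 pos [ 0.6208 -0.0074  0.1989] open 0.0139 F [-0.4  0.3 -1.2] gf 59.7
t 9.2 pos [0.4324 0.0628 0.2004] open 0.0143 F [-0.3 -0.1 -1.1] gf 59.7
t 10.0 pos [0.4323 0.0637 0.0777] open 0.0142 F [ 0.7 -0.9 -0.8] gf 59.7
t 10.8 pos [0.4317 0.0633 0.0473] open 0.0141 F [ 1.2 -0.4  0. ] gf 59.7
dish [ 0.4153 -0.3269  0.3059] 0.913 (2, 0.83)
dish [ 0.5145 -0.4605 -0.3012] 0.912 (2, 0.7)
dish [ 0.5627 -0.3322  0.575 ] 0.929 (2, 0.6)
(array([0.43168655, 0.07208289, 1.56083041]), np.float64(0.79414752183412))
t 15.5 pos [ 0.2501 -0.4499  0.35  ] open 0.0853 F [0.2 0.6 0.2] gf 0.0
```

View pics/t1.png

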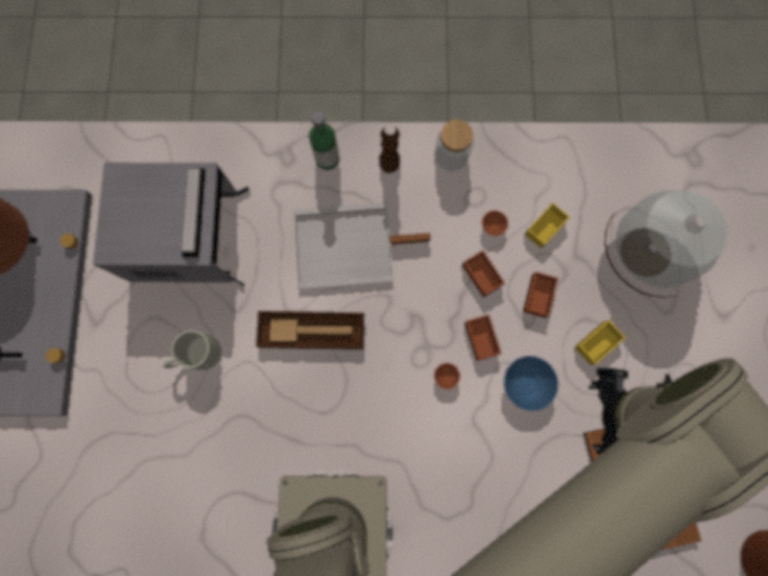

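```bash
python3 - <<'E'
from h import *
L=look("tray"); ms={c:L[c][0][0] for c in L if L[c]}; print(fit("tray",ms,TRAY)); 
D=dishes(); d=D[np.argmax([x[0][1] for x in D])][0]
d=min(D,key=lambda x:abs(x[0][0]-.5627)+abs(x[0][1]+.332))[0]; print(d)
p=intray(.052,.048)
print(carry((d[0],d[1],.033,d[2]),(*p,.039,TRAY[2],1)))
q=[.3,-.45,.35]; manip.move_to(q,readout.get_obs()["orientation"])
for x in dishes(): print("dish",x[0].round(4),round(x[1],3),x[2:])
L=look("tray"); ms={c:L[c][0][0] for c in L if L[c]}; print(fit("tray",ms,TRAY)); print(o()); snap("top","t2",(170,110,426,302),3)
E
```

```text
(array([ 0.63073637, -0.00906617,  1.65373987]), np.float64(0.9538619943155768))
[ 0.56277557 -0.33212699  0.57699551]
choice 0.74
t 18.8 pos [ 0.5634 -0.3325  0.0342] open 0.0852 F [-0.4  0.3  1.3] gf 0.0
t 19.4 pos [ 0.5633 -0.3324  0.034 ] open 0.0527 F [-0.8  0.   5.8] gf 64.6
t 20.7 pos [ 0.5623 -0.3319  0.1988] open 0.0527 F [-0.3 -0.9 -1.9] gf 63.8
t 22.1 pos [0.5789 0.0362 0.1998] open 0.0529 F [-0.4 -0.3 -1.3] gf 63.8
t 22.9 pos [0.5792 0.0384 0.0701] open 0.0526 F [ 0.4 -0.  -2.2] gf 63.8
t 23.6 pos [0.5779 0.0382 0.038 ] open 0.0528 F [-0.1 -0.4  6.1] gf 64.7
True
dish [ 0.5149 -0.4603 -0.2774] 0.944 (2, 0.93)
dish [ 0.4152 -0.3271  3.4419] 0.918 (2, 0.8)
dish [0.5773 0.0378 1.6667] 0.897 (2, 0.64)
(array([ 0.63096287, -0.01022943,  1.65323857]), np.float64(0.7953613985773831))
t 27.8 pos [ 0.3002 -0.4499  0.35  ] open 0.0850 F [-0.2 -0.3 -0.7] gf 0.0
```

The t1 picture shows the spatula flat in the caddy at (310,330) and the tray empty at (342,250). The first dish then measured as upright in its slot. Next are the other two.

```bash
cat > nxt.py <<'E'
import sys
from h import *
tx,ty=map(float,sys.argv[1:3])
D=[x for x in dishes() if x[0][1]<-.2]; d=max(D,key=lambda x:x[0][1])[0]; print(d)
ok=carry((d[0],d[1],.033,d[2]),(*intray(tx,ty),.039,TRAY[2],1)); print(ok)
manip.move_to([.3,-.45,.35],readout.get_obs()["orientation"])
for x in dishes(): print("dish",x[0].round(4),round(x[1],3),x[2:])
L=look("tray"); ms={c:L[c][0][0] for c in L if L[c]}; print(fit("tray",ms,TRAY)); print(o())
E
python3 nxt.py .052 -.048
```

```text
[ 0.41539217 -0.3271656   0.28865686]
choice 0.94
t 31.0 pos [ 0.4159 -0.3276  0.0339] open 0.0857 F [ 0.3  0.4 -0.2] gf 0.0
t 31.6 pos [ 0.4158 -0.3276  0.0339] open 0.0525 F [-1.4  0.   5.6] gf 63.7
t 32.9 pos [ 0.415  -0.3269  0.1991] open 0.0527 F [ 0.6  0.1 -1.9] gf 62.8
t 34.5 pos [0.6742 0.0446 0.2   ] open 0.0530 F [-0.1 -0.5 -0.6] gf 62.8
t 35.4 pos [0.6748 0.0467 0.0705] open 0.0525 F [-0.3  0.3 -1.1] gf 62.9
t 36.1 pos [0.6736 0.0463 0.038 ] open 0.0525 F [-0.7  0.5  6.1] gf 63.7
True
dish [ 0.5145 -0.4597  2.8533] 0.906 (2, 0.89)
dish [ 0.6731  0.0484 -1.5051] 0.92 (2, 0.66)
dish [0.5777 0.0383 1.5976] 0.901 (2, 0.62)
(array([ 0.63023638, -0.00885567,  1.66226257]), np.float64(0.6554565164356649))
t 40.4 pos [ 0.3002 -0.4499  0.35  ] open 0.0855 F [-0.7  0.3  0.8] gf 0.0
```

```bash
python3 nxt.py -.052 0; python3 -c "
from h import *
snap('top','t3'); snap('scene','s3')"
```

```text
[ 0.51379514 -0.45980008  2.82624823]
choice 1.41
t 43.1 pos [ 0.5144 -0.46    0.0342] open 0.0853 F [ 0.   0.4 -0. ] gf 0.0
t 43.7 pos [ 0.5142 -0.46    0.0339] open 0.0528 F [-0.  -0.1  5.4] gf 64.5
t 45.0 pos [ 0.5134 -0.4598  0.1989] open 0.0529 F [ 0.4 -0.5 -1. ] gf 63.9
t 46.5 pos [ 0.6351 -0.0624  0.1997] open 0.0527 F [-0.5  0.  -1.7] gf 63.8
t 47.4 pos [ 0.6359 -0.061   0.0703] open 0.0531 F [ 0.4  0.  -0.2] gf 63.8
t 48.1 pos [ 0.6346 -0.0613  0.0379] open 0.0526 F [-0.9 -0.6  5.3] gf 64.6
True
dish [0.5791 0.0393 1.6346] 0.951 (1, 0.98)
dish [ 0.6345 -0.0602  1.7054] 0.89 (2, 0.86)
dish [0.6737 0.0481 1.6434] 0.914 (2, 0.6)
dish [ 0.4227 -0.0148  1.5833] 0.262 (1, 0.21)
(array([ 0.63075298, -0.00863403,  1.65113127]), np.float64(0.4978436617454668))
t 52.1 pos [ 0.3002 -0.4499  0.35  ] open 0.0851 F [0.3 0.4 0.3] gf 0.0
```

View pics/t3.png

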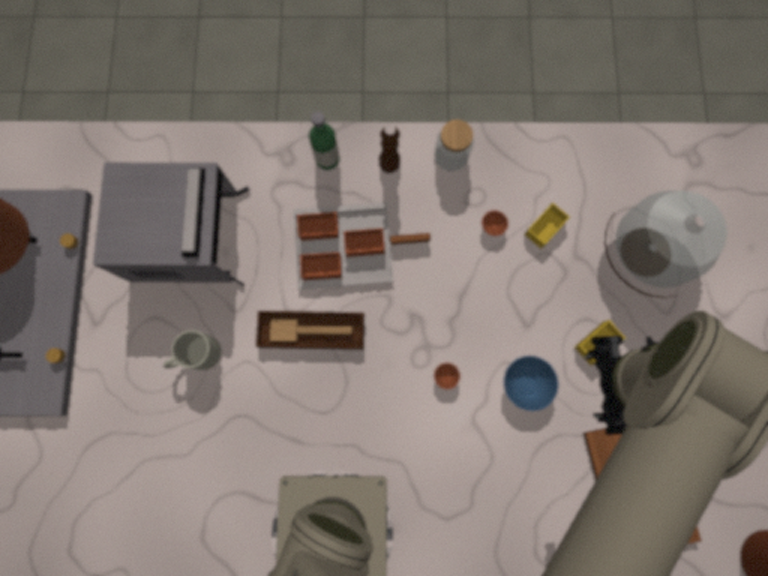

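t3 shows three dishes in the tray at (318,226), (364,242) and (321,265), none left on the counter, and the spatula in the caddy. Next I align the tray by its handle and re-check it before insertion.

```bash
python3 - <<'E'
from h import *
T=np.array([.6307,-.009,1.6535]); W=1.571
g=intray(-.165,0,T)
w,a,b=choose((*g,.024,T[2]),(.656,.191,.024,W)); print(w)
manip.release(); manip.move_to([*g,.15],down(a)); manip.move_linear([*g,.024],down(a),.12)
manip.grasp(); manip.sleep(.2); print(o())
z=readout.get_obs()["eef_pos"][2]
T1=(.656,.045,W); manip.move_linear([*intray(-.165,0,T1),z],down(b),.04); manip.sleep(.3); print(o())
for c in ("top","scene"):
    L=look("tray",(c,))[c]; x,i=fit("tray",{c:L[0][0]},T1); print(c,x.round(4),round(i,3))
L=look("tray"); print(fit("tray",{c:L[c][0][0] for c in L},T1))
for x in dishes(): print("dish",x[0].round(4),round(x[1],3),x[2:])
snap("top","t4",(40,80,296,272),3)
E
```

```text
0.7790806617423225
t 56.2 pos [ 0.6445 -0.1735  0.0243] open 0.0171 F [-1.8  0.8  4. ] gf 61.1
t 58.0 pos [ 0.656  -0.1198  0.0243] open 0.0169 F [-1.2 -0.5  2.6] gf 61.2
top [0.6541 0.045  1.5854] 0.542
scene [0.6562 0.0449 1.5626] 0.399
(array([0.65540469, 0.0452582 , 1.57532326]), np.float64(0.477819112608842))
dish [0.606  0.0974 1.5756] 0.916 (2, 0.73)
dish [ 0.6559 -0.0061  1.5476] 0.908 (2, 0.61)
dish [0.7034 0.0987 1.5774] 0.887 (2, 0.59)
```

View pics/t4.png

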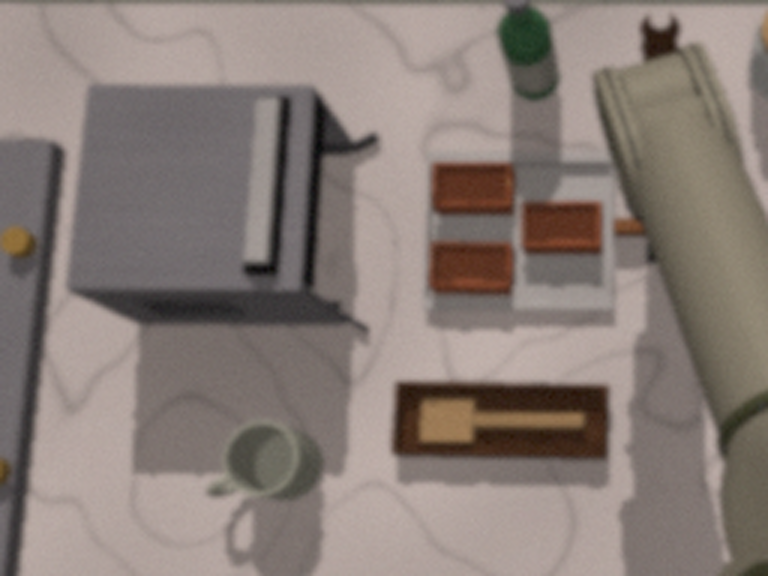

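The tray is square with the mouth and centred, with the dishes in place. I'll push it in, watching the force.

```bash
cat > push.py <<'E'
from h import *
s=readout.get_obs(); z=s["eef_pos"][2]; b=s["orientation"]
for y,v,f in ((.05,.08,15),(.18,.05,15),(.2,.02,15)):
    h=manip.move_linear([.656,y,z],b,v,max_force=f); manip.sleep(.2); print(y,h,o())
    if h: break
E
python3 push.py
```

```text
0.05 False t 61.1 pos [0.656  0.0498 0.0243] open 0.0171 F [-0.7 -2.5  1.5] gf 60.8
0.18 False t 64.1 pos [0.656  0.1798 0.0243] open 0.0173 F [-0.4 -2.6 -0.5] gf 60.7
0.2 True t 65.0 pos [0.6558 0.1914 0.0242] open 0.0172 F [-1.4 -1.7  5.3] gf 61.5
```

```bash
python3 - <<'E'
from h import *
s=readout.get_obs(); b=s["orientation"]; z=s["eef_pos"][2]
h=manip.move_linear([.656,.2,z],b,.02,max_force=25); print(h,o()); manip.sleep(.3); print(o())
manip.release(); manip.sleep(.3); print(o())
y=readout.get_obs()["eef_pos"][1]
manip.move_linear([.656,y,.3],b,.15); manip.move_to([.4,-.3,.35],b)
snap("top","t5",(40,80,296,272),3); snap("scene","s5",(210,190,466,382),3)
L=look("tray"); print([(c,t[1].round() if hasattr(t[1],'round') else t[1],t[2]) for c in L for t in L[c]])
E
```

```text
True t 65.3 pos [0.6559 0.1914 0.0242] open 0.0171 F [-1.7 -2.4  6.2] gf 61.6
t 65.6 pos [0.6558 0.1915 0.0242] open 0.0170 F [-2.3 -2.3  5.4] gf 61.6
t 66.6 pos [0.6557 0.19   0.0233] open 0.0855 F [0.  0.5 0.9] gf 0.0
[('top', [162.2, 154.7, 31.1, 44.7], 0.73), ('scene', [318.1, 291.2, 20.3, 17.1], 0.5)]
```

View pics/t5.png

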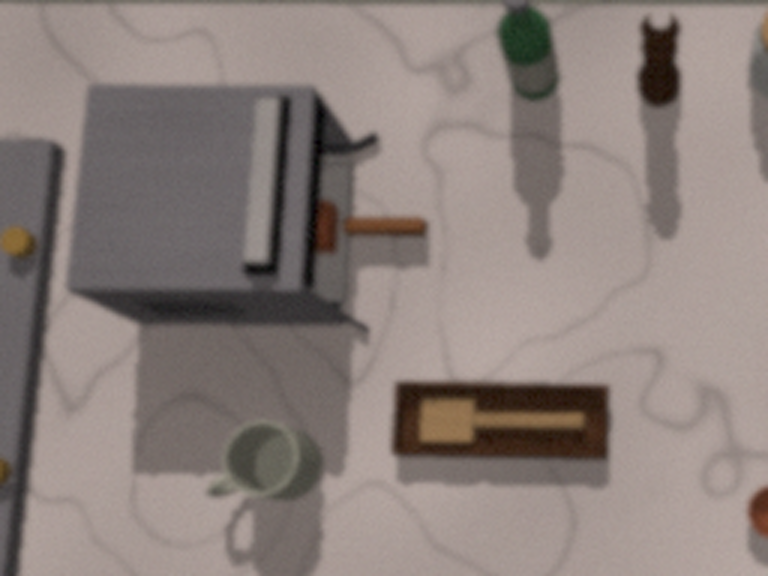

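The tray is in: the stop came at grip y = 0.1914 (0.191 expected), and the handle sticks out at (385,226) in the crop. I'll check the handle end by ray, then press the bar.

```bash
python3 - <<'E'
from h import *
L=look("tray",("top","scene"))
print("handle end y, expect .152:",ray((182,155.3),"top",.03))
for c in L:
    for t in L[c]:
        v,u=np.nonzero(t[0]); print(c,"lowest y",min(ray((a,b),c,.022)[1] for a,b in zip(u,v)))
B=np.array([.6555,.286]); b=choose((*B,.21,np.pi/2),(*B,.21,np.pi/2))[1]
manip.grasp(); manip.move_to([*B,.28],down(b)); manip.move_linear([*B,.215],down(b),.1); manip.sleep(.3); print(o())
f0=readout.get_obs()["ft_force"]; t0=readout.get_obs()["wrist_torque"]
for z in (.209,.206,.203,.200,.198,.196):
    h=manip.move_linear([*B,z],down(b),.02,max_force=20); manip.sleep(.15); s=readout.get_obs()
    print(z,h,s["eef_pos"].round(4),(s["ft_force"]-f0).round(1),(s["wrist_torque"]-t0).round(2))
    if h or s["ft_force"][2]-f0[2]>14: break
snap("scene","s6",(260,200,430,330),4)
manip.sleep(.3)
manip.move_linear([*B,.28],down(b),.05); manip.move_to([.4,-.3,.35],down(b)); print(o())
snap("scene","s7",(100,130,484,384),2); print(look("bar_top")["scene"][0][1:])
L=look("bar_top"); print(fit("bar_top",{c:L[c][0][0] for c in L},[.655,.286,1.57],.188))
E
```

```text
handle end y, expect .152: [0.65378668 0.14933978]
top lowest y 0.1541144629231325
scene lowest y 0.14999134021678096
t 75.3 pos [0.6556 0.2862 0.2155] open 0.0002 F [0.1 0.3 0.3] gf 0.0
0.209 False [0.6555 0.2861 0.2091] [ 0.2 -0.1 -0.5] [ 0.05 -0.06 -0.04]
0.206 False [0.6556 0.2861 0.2063] [1.1 0.1 1.1] [ 0.29 -0.16 -0.06]
0.203 False [0.6556 0.2861 0.2032] [1.1 1.1 4.1] [ 0.37 -0.32 -0.01]
0.2 False [0.6556 0.2861 0.2004] [1.4 0.8 5.7] [ 0.27 -0.2  -0.03]
0.198 False [0.6556 0.2862 0.1992] [-1.   0.   9.3] [0.04 0.04 0.  ]
0.196 False [0.6557 0.2863 0.199 ] [-3.7 -3.6 21.5] [-0.58  0.76 -0.06]
t 82.5 pos [ 0.4007 -0.2993  0.35  ] open -0.0000 F [-0.6  0.2 -0.2] gf 0.0
([357.8, 268.8, 30.1, 44.9], 0.68, array([124., 117., 119.]))
(array([0.65820262, 0.28586382, 1.5685315 ]), np.float64(0.7926495094326171))
```

View pics/s6.png

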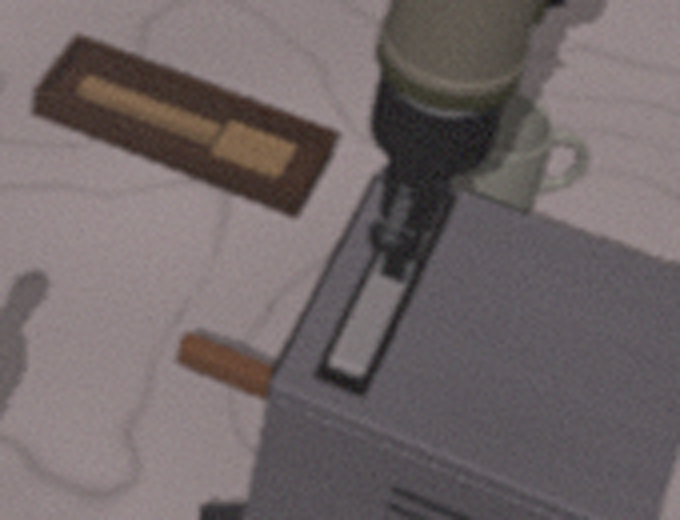

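View pics/s7.png

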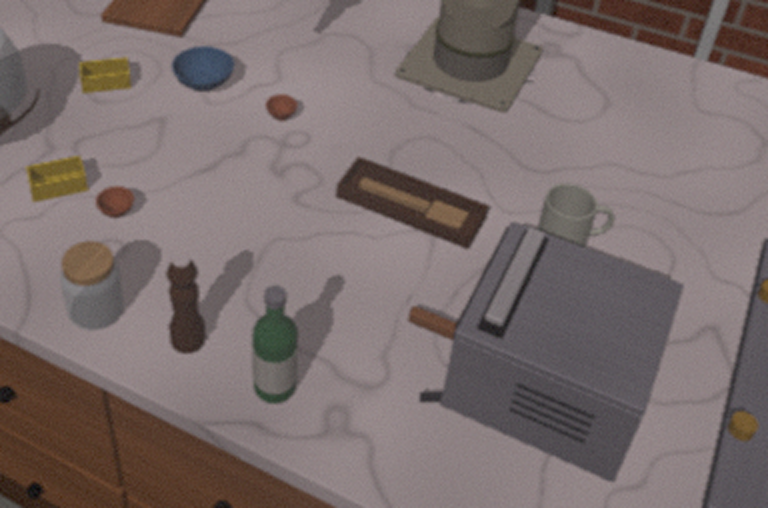

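s6 shows the finger at the bar's centre. The bar hit its hard stop at 8 mm travel, with force rising to 21 N. s7 shows the bar back up, the handle sticking out as expected and everything else in place.

```bash
python3 -c "
from h import *
print(workorder.sign_off(), o())"
```

```text
the job is handed in; nothing more can be done
the job is handed in; nothing more can be done
```

The job is handed in at about 83 s on the robot's clock: the spatula lies flat in the caddy, all three terracotta dishes are upright in the tray, the tray is fully home in the warmer, and the start bar was pressed to its stop at its centre and came back up; its tilt could not be measured directly.

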